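# Set and lock a potter's throwing gauge

### The job

Set the potter's throwing gauge to the sample pot: with a fingertip, push the pointer in by the wooden knob at its tail until its tip just meets the pot's rim, without shoving the pot. Then lock it: turn the loose wing screw on top clockwise with repeated fingertip strokes against its wings until it stops, leaving the pointer at the rim. Only push: do not pinch or lift anything, do not force the screw or the pointer, and leave the pot and the things around it where they stand.

Things in the scene. Friction and masses are not known exactly. Their poses are not given: they have to be found in the camera images.
- gauge: Throwing gauge, fixed: round black iron foot 124 mm across, steel post 12 mm thick, 168 mm high, and on it a dark grey cast boss, 136 mm high. Origin: centre of the foot's underside, on the post's axis; z up. Pointer (along the gauge's y) and vertical wing screw cross the boss at x = -40 mm. The boss reaches 16 mm either side of the screw's axis along y. The small knurled knob on its far side is tight already.
- wing_screw (a joint): Turn of the bright steel wing screw, rad. 0 = tight on the pointer (a firm stop); grows counter-clockwise seen from above, shrinks as it is turned clockwise. Starts 3.8 to 6.3 rad loose, has a light friction of 0.03 N m, stays where it is left, sinks 1.5 mm a turn. The post, 40 mm from its axis, rises beside the wings and bars a finger from circling it: strokes of up to half a turn, wing after wing.
- screw_head (a point): Centre of the top of the wing screw's hub, on its axis: 155 mm above the bench when tight, up to 2 mm higher when loose. z up, y along the wings; it turns with the screw and when tight its axes are parallel to the gauge's. Hub 21 mm across. The two upright wings are 5.2 mm thick, end in round ears 19 mm across and span 56 mm from end to end.
- wing_a (a point): Centre of one ear of the wing screw, 18.5 mm from its axis, at mid thickness; the ear reaches 9.5 mm above and below this point, its underside 10 mm or more above the boss. Axes as screw_head (this ear lies on its +y side).
- wing_b (a point): Centre of the other ear, opposite wing_a (on the -y side of screw_head), of the same shape.
- pointer (a joint): Slide of the pointer through the boss, m; grows as it moves along the gauge's +y to the pot (0 to 0.10). Friction 1.6 N plus 4 N per m/s; it stays where it is left. Starts at 0 to 0.02.
- pointer_tip (a point): The rubber-nosed end of the pointer, 4 mm across, facing the pot. The pointer is a level steel rod 8 mm thick, 240 mm from tip to tail. Axes as the gauge's: y points along the pointer to the pot.
- pointer_tail (a point): Outer end face of the turned wooden knob on the pointer's tail, on the rod's axis, 118.5 mm above the bench. The knob is 23 mm across and 22 mm long; its end face is 12 mm across and flares to full width in 4 mm.
- pot: Sample pot of unglazed red clay, 0.6 to 1 kg, loose on the bat, in line with the pointer (to 4 mm), 25 to 70 mm beyond its tip. Round, 114 mm high, the rim its widest part: 100 mm across, wall 5 mm. Origin: centre of the underside. The rim is 126 mm above the bench; the pointer meets it just below the lip: the tip touches about 50 mm from the pot's axis.
- bat: Round plywood throwing bat under the pot, 190 mm across, 12 mm thick, fixed. Origin: centre of the underside.
- jar: Bystander: small glaze jar, 48 mm across, 65 mm high. Origin: centre of the underside.
- beaker: Bystander: small red clay beaker, 60 mm across, 75 mm high. Origin: centre of the underside.
- rib: Bystander: flat wooden throwing rib, about 91 by 84 mm, 8 mm thick. Origin: on its underside, centre of the round edge.
- brush: Bystander: wide glaze brush with a wooden handle, lying on the bench, about 180 mm long and under 50 mm wide. Origin: on its underside, x along it.
Mind the look-alikes: they are no part of the job. What is shaped like the pot but blue is not meant.

How it is judged:
On the way, in this order (a step that is already met when the one before it is completed fails the run):
1. the pointer's tip is at the pot's rim (touching it or within 5 mm) (horizontal distance between pointer_tip and pot below 0.055 m and distance of pot from where it was at the start of the episode below 0.006 m), for 0.2 s.
2. the wing screw is turned down tight (value of joint wing_screw below 0.15 rad and horizontal distance between pointer_tip and pot below 0.055 m), for 0.2 s.
At the end, for the whole second after the job is handed in: The wing screw is within 0.15 rad of fully tight, the pointer's tip touches the pot's rim or is within 5 mm of it, and the pot stands upright and still within 6 mm of where it was (all of step 2 and distance of pot from where it was at the start of the episode below 0.006 m and linear speed of pot below 0.02 m/s and angle between pot's own z axis and vertical below 0.05 rad).
It fails at once if the pot is shoved or lifted (moved more than 6 mm) (distance of pot from where it was at the start of the episode above 0.006 m).
It fails at once if the wing screw is pinched or forced (more than 35 N between fingers and screw) (contact force between the fingers and wing_screw above 35 N).
It fails at once if the pointer is pinched or forced (more than 35 N between fingers and pointer) (contact force between the fingers and pointer above 35 N).
It fails at once if the jar, beaker, rib or brush is moved more than 20 mm (distance of any of jar, beaker, rib, brush from where it was at the start of the episode above 0.02 m).
It also fails if it takes over 72 s, if anything falls off the work surface, if the arm or the gripper's body presses on something with over 40 N, if the wrist force passes 120 N, or if a joint passes its speed limit or range.

### The arm

A 7-joint arm with a two-finger parallel gripper is mounted at the origin on the work surface. World frame = base frame: x ahead of the robot, y to its left, z up, the work surface at z = 0. Lengths are in m, angles in rad, forces in N, time in s.
With the tool pointing down it reaches from about 0.425 to 0.925 m from the base axis. Payload 6.8 kg.
Tool frame: the origin (TCP) lies between the finger pads; the fingertips stand 14 mm ahead of it and the grasp point (between the pads) lies 5 mm behind it; z points along the fingers, y is the line along which they close (so a half turn about z gives the same grasp; the last joint's range is limited). The gripper opens to 85 mm and grips with 20 to 120 N. Pads are 22 mm wide; open, the fingers measure 114 mm over their backs; the gripper's body (76 mm by 85 mm) begins 54 mm behind the grasp point. The pads swing forward as they close: fully open they stand 13 mm farther back than shut.
Start: joints at [1.148, 0.477, 0.022, 1.555, -0.011, 1.109, -0.083], TCP at [0.209, -0.642, 0.245] pointing down, gripper open.
Joint ranges: [-2.96, 2.96], [-0.34, 2.1], [-1.41, 1.46], [0.24, 2.44], [-1.37, 4.51], [0.17, 1.92], [-2.96, 2.96]. Speed limits (rad/s): [2.39, 2.39, 3.14, 3.14, 3.14, 3.14, 3.14].

### API

Orientations are given as a rotation vector (axis times angle).
In Python, from bench import r, eyes, ticket gives the robot as it stands. The module is installed in compiled form; this text tells all that it offers.
- The arm moves only by the tool arm_command, never from a script. Its argument "plan" is text: rows parted by semicolons, each of 4 numbers parted by spaces: the shift along the tool's x, y, z in m, then the turn about the tool's z in degrees. In form: tx ty tz yaw; .... A call has 1 to 20 rows; each row shifts and turns the commanded pose from where the row before left it, along the tool's axes as they then stand; what a row does not reach is not made up. A row lasts 1/8 s, in which the tool goes at most 62.5 mm and 10.7 degrees, less where a joint would pass 70% of its speed; a pose out of reach is approached as far as the arm can. A call is refused whole if a number of a shift passes 0.0625 or a number of a turn 10.7, either way. A call with a gripper value outside its range is refused whole. "hand" is the closure, from -1 (fully open) to 1 (shut), set as the call begins (left out, the last holds). The fingers move at their own pace and stop on an object; "grip_force" is the grip in N (left out, the last holds). Time passes only in rows, so rows that do not move let the fingers close. It gives the time, the measured TCP pose, the force, the opening and the grip force at its end, in the units of the state.
- r.get_obs(): the state, without advancing time (a new reading comes with each control period).
- eyes.grab_frame(name): name is "side" or "top" or "wrist"; returns (picture, depth): 400x640x3 uint8, red, green, blue; 400x640 float32, m along the optical axis (not along the pixel's ray), 0 where there is no reading.
- eyes.calibration(name): a dict with "fov_y" (degrees; the focal length in pixels is half the picture's height over the tangent of half this angle, whatever the lens; pixels are square), "cx", "cy" (the principal point, pixels), "k1" (the pictures are not rectified: a ray, as slopes to the right and down, at radius r is drawn at 1 + k1 r^2 times it, then the intrinsics apply), "origin" and "attitude" of the camera in the world; the wrist camera has in their place "tool_from_camera" (4x4, takes a point from camera to tool coordinates, whose origin is the TCP and whose axes are the flange's). Camera axes: x right, y up, looking along -z (the intrinsics and any distortion apply to the point x, -y, -z); pixel columns grow to the right and rows downward; lengths in m; the calibration is good to about 2 mm. A picture is of the moment at which its call begins: read the wrist's pose just before it. calibration takes no time and is no camera call.
- ticket.hand_in(): hands the job in; it is judged then, once.
The state is a dict: "clock": time; "joints": joint angles; "qvel": joint speeds; "tau": joint torques, N m; "tcp_pos": TCP position; "orientation": TCP orientation; "contact_force": force on the tool from outside, world axes, zero at the start; "moment": the same for the moment, N m; "grip_width": finger opening in m; "gripper_force": force on a finger pad.
Only numpy, scipy, OpenCV 4.12 (cv2) and the standard library are available. Lean on these libraries where they do the work, as an engineer would, in place of code of your own. Each camera call takes 0.05 s, during which the arm holds its last target. There are 200 camera calls.

## Working session

There is one attempt and no reset: what is moved stays moved. The work goes in short steps, Python scripts to look and compute and a tool call to move; the robot and the scene stay as the last step left them, time stands still between calls to the robot, and variables do not carry over. Pictures are saved under pics/ and viewed, at most 10 in all, crops included, and the job is handed in when it is done.

Besides the shell and the picture viewer there is one more tool, called as name(argument=value, ...) on one line, values as JSON. arm_command: Moves the arm, as the interface text tells. Its arguments: {"type":"object","properties":{"plan":{"type":"string"},"hand":{"type":"number"},"grip_force":{"type":"number"}},"required":["plan"]}

```bash
mkdir -p pics; cat > h.py <<'E'
import numpy as np, cv2
from scipy.spatial.transform import Rotation as R
from bench import r, eyes, ticket
def cam(name, obs=None):
    c=eyes.calibration(name); f=200/np.tan(np.radians(c['fov_y'])/2)
    if name=='wrist':
        T=np.eye(4);T[:3,:3]=R.from_rotvec(obs['orientation']).as_matrix();T[:3,3]=obs['tcp_pos']
        T=T@np.array(c['tool_from_camera']);A=T[:3,:3];o=T[:3,3]
    else:
        a=np.array(c['attitude'],float);o=np.array(c['origin'])
        A=a if a.shape==(3,3) else R.from_rotvec(a).as_matrix()
    return c,f,A,o
def rays(name,px,obs=None):
    c,f,A,o=cam(name,obs); px=np.atleast_2d(px).astype(float)
    d=(px-[c['cx'],c['cy']])/f; s=d.copy()
    for _ in range(20): s=d/(1+c['k1']*(s**2).sum(1,keepdims=True))
    v=np.c_[s[:,0],-s[:,1],-np.ones(len(s))]
    return o,v@A.T   # depth multiplies
def atz(name,px,z,obs=None):
    o,v=rays(name,px,obs); z=np.broadcast_to(z,len(v)); return o+v*((z-o[2])/v[:,2])[:,None]
def atd(name,px,dep,obs=None):
    o,v=rays(name,px,obs); px=np.atleast_2d(px); return o+v*dep[px[:,1].astype(int),px[:,0].astype(int)][:,None]
def proj(name,P,obs=None):
    c,f,A,o=cam(name,obs); q=(np.atleast_2d(P)-o)@A; s=np.c_[q[:,0]/-q[:,2],-q[:,1]/-q[:,2]]
    return s*(1+c['k1']*(s**2).sum(1,keepdims=True))*f+[c['cx'],c['cy']]
def grab(name,fn=None):
    ob=r.get_obs();p,d=eyes.grab_frame(name)
    np.savez(f'/tmp/{name}.npz',p=p,d=d)
    if fn: cv2.imwrite('pics/'+fn,p[:,:,::-1])
    return ob,p,d
E
python3 - <<'E'
from h import *
print(r.get_obs())
for n in ['side','top','wrist']: print(eyes.calibration(n))
_,a,_=grab('top','top0.png');_,b,_=grab('side','side0.png')
E
```

```text
{'clock': 0.0, 'joints': array([ 1.14788171,  0.47779295,  0.02232004,  1.55647965, -0.01154938,
        1.10931023, -0.08310439]), 'qvel': array([-0.00049302, -0.00089168, -0.00014962,  0.00212572,  0.00095629,
        0.00112884,  0.00098436]), 'tau': array([-4.97675937e-04, -5.96438026e+01,  1.60768960e+00, -2.81189364e+01,
        1.24645833e-02,  9.53784096e-03,  1.07227901e-06]), 'tcp_pos': array([ 0.20883607, -0.64126498,  0.2443182 ]), 'orientation': array([-3.10094769e+00, -4.92203197e-01,  5.91085805e-04]), 'contact_force': array([-1.22478382, -0.16071802,  0.52705748]), 'moment': array([ 0.00136368, -0.01117902,  0.00455063]), 'gripper_force': 0.0, 'grip_width': 0.08546514054519289}
{'fov_y': 56.965461824659606, 'cx': 317.20619701672024, 'cy': 195.2819922257544, 'k1': -0.06053686508169074, 'origin': array([0.13715788, 0.56824679, 0.53411575]), 'attitude': array([ 0.45610691, -1.22029583, -2.15853026])}
{'fov_y': 47.210011014390666, 'cx': 318.79357334413794, 'cy': 195.48473609075472, 'k1': -0.008867929046015162, 'origin': array([0.42027611, 0.03318667, 1.43949578]), 'attitude': array([ 0.09498533, -0.08394772, -1.59880969])}
{'fov_y': 66.9896716325112, 'cx': 320.73265112611784, 'cy': 199.6656627099316, 'k1': -0.044279074741940136, 'tool_from_camera': array([[-2.73389660e-04,  9.58221532e-01,  2.86026959e-01,
         7.25119492e-02],
       [ 9.99999937e-01,  1.97302792e-04,  2.94831856e-04,
         7.21643497e-04],
       [ 2.26080315e-04,  2.86027022e-01, -9.58221525e-01,
        -1.29835375e-01],
       [ 0.00000000e+00,  0.00000000e+00,  0.00000000e+00,
         1.00000000e+00]])}
```

View pics/top0.png

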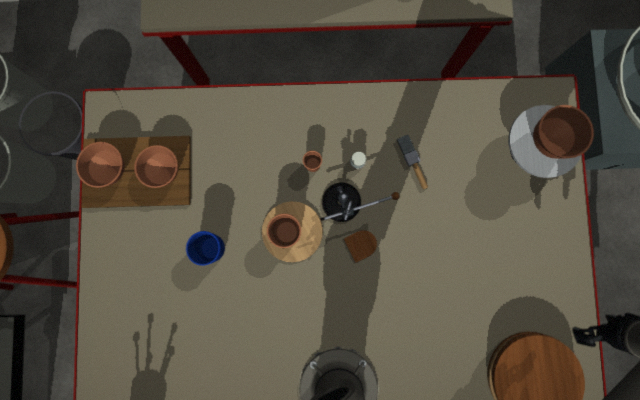

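View pics/side0.png

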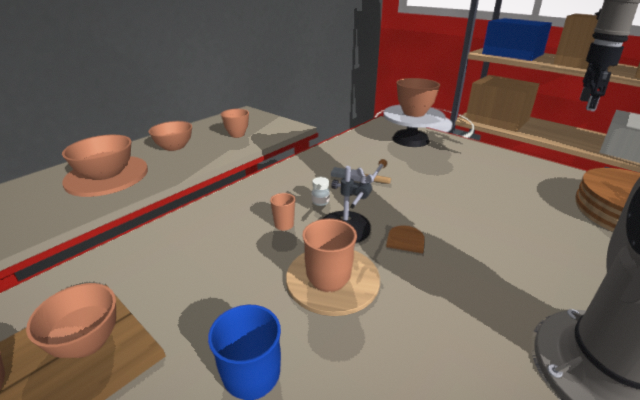

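Top view: the gauge is at (342,202), with the pointer running from the tip (~322,219) to the knob (397,196). The pot on the bat is at (285,231). Look-alikes are the blue pot (205,248), bowls (99,165), (156,166) and (565,132), and the beaker (312,160). I choose the red pot on the bat, in line with the pointer. The side view agrees, with that pot at (330,250) and the gauge at (347,200). Next is a close crop.

```bash
python3 - <<'E'
from h import *
p=np.load('/tmp/top.npz');im=p['p'];d=p['d']
c=cv2.resize(im[145:275,255:435],None,fx=4.4,fy=4.4,interpolation=cv2.INTER_CUBIC)
cv2.imwrite('pics/topc.png',c[:,:,::-1])
q=np.load('/tmp/side.npz')['p']
E
```

```text
(no output)
```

View pics/topc.png

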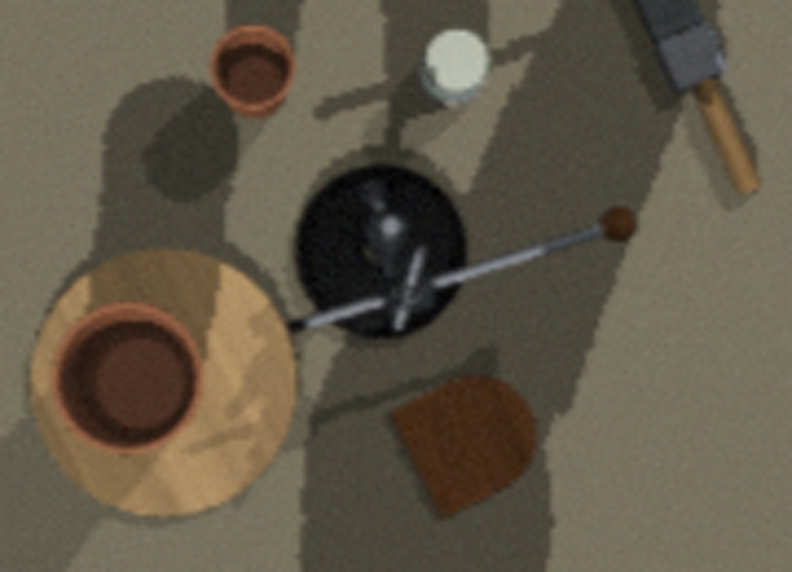

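```bash
python3 - <<'E'
from h import *
P={'tip':(291,326,.1185),'tailC':(618,224,.1185),'tailend':(637,220,.1185),'pot':(128,378,.126),'post':(390,226,.168),'foot':(381,251,.01),'wing1':(420,251,.16),'wing2':(399,327,.16),'screw':(409,289,.157),
'rodA':(380,303,.1225),'rodB':(540,251,.1225),'jar':(457,60,.065),'beaker':(253,68,.075),'brush_end':(750,188,.01)}
W={}
for k,(x,y,z) in P.items():
    W[k]=atz('top',(x/4.4+255,y/4.4+145),z)[0]; print(k,W[k].round(4))
d=(W['tip']-W['tailend']);print('len',np.linalg.norm(d),d/np.linalg.norm(d))
u=(W['rodA']-W['rodB']);u/=np.linalg.norm(u);print('u rod',u,np.degrees(np.arctan2(u[1],u[0])))
for k in ['tip','post','foot','pot','screw']: print(k, 'along',(W[k]-W['tailend'])@u,'perp',np.cross(u[:2],(W[k]-W['tailend'])[:2]))
print(np.linalg.norm(W['wing1']-W['wing2']), np.linalg.norm((W['screw']-W['post'])[:2]))
w=W['wing1']-W['wing2'];print('wing ang rel',np.degrees(np.arctan2(w[1],w[0])-np.arctan2(u[1],u[0])))
# side check
for k in ['tip','tailend','pot','post','screw']: print(k,proj('side',W[k]).round(1))
print(R.from_rotvec(r.get_obs()['orientation']).as_matrix().round(3))
E
```

```text
tip [0.5021 0.0355 0.1185]
tailC [ 0.5629 -0.1821  0.1185]
tailend [ 0.5652 -0.1947  0.1185]
pot [0.471  0.1426 0.126 ]
post [ 0.5607 -0.0294  0.168 ]
foot [ 0.5604 -0.0301  0.01  ]
wing1 [ 0.545  -0.0483  0.16  ]
wing2 [ 0.4969 -0.0332  0.16  ]
screw [ 0.5211 -0.0406  0.157 ]
rodA [ 0.5152 -0.0233  0.1225]
rodB [ 0.5462 -0.1294  0.1225]
jar [ 0.6863 -0.0849  0.065 ]
beaker [0.6832 0.0564 0.075 ]
brush_end [ 0.5976 -0.2952  0.01  ]
len 0.23866111888157238 [-0.26424955  0.96445434  0.        ]
u rod [-0.28049552  0.95985533  0.        ] 106.28978131645799
tip along 0.23862709982816782 perp -0.004029502872767501
post along 0.15996672691084818 perp -0.04205927648188093
foot along 0.15935149827480985 perp -0.04158583970799881
pot along 0.35017730593726015 perp -0.004162275761966122
screw along 0.16030120120328054 perp -0.0009113140359997066
0.05041632940234824 0.041149321823086595
wing ang rel -123.76049150847733
tip [[353.  207.5]]
tailend [[386.2 162.1]]
pot [[332.2 234.1]]
post [[350.1 167.1]]
screw [[367.5 175.3]]
[[ 0.951  0.31  -0.001]
 [ 0.31  -0.951  0.001]
 [-0.    -0.002 -1.   ]]<stdin>:9: DeprecationWarning: Arrays of 2-dimensional vectors are deprecated. Use arrays of 3-dimensional vectors instead. (deprecated in NumPy 2.0)
```

The measurements agree: the pointer is ~239 mm long, screw to post is 41 mm and the gap to the rim is ~61 mm. Moving behind the knob with the hand shut.

arm_command(plan="0.0475 -0.0254 0 0; 0.0475 -0.0254 0 0; 0.0475 -0.0254 0 0; 0.0475 -0.0254 0 0; 0.0475 -0.0254 0 0; 0.0475 -0.0254 0 0; 0.0475 -0.0254 0 0; 0.0475 -0.0254 0 0; 0.0475 -0.0254 0 0; 0.0475 -0.0254 0 0; 0 0 0 2.5; 0 0 0 0; 0 0 0 0", hand=1, grip_force=30)

```text
clock: 1.72
tcp_pos: [0.5812, -0.2543, 0.245]
orientation: [3.113, 0.423, -0.001]
contact_force: [0.6, -0.1, 0.1]
grip_width: 0.0
gripper_force: 0.0
```

```bash
cat > st.py <<'E'
from h import *
def st():
    o=r.get_obs(); M=R.from_rotvec(o['orientation']).as_matrix()
    print('t',round(o['clock'],2),'tcp',o['tcp_pos'].round(4),'F',o['contact_force'].round(2),'Mz',o['moment'].round(3),'w',o['grip_width'].round(4),'j7',o['joints'][6].round(2)); return o,M
def go(P):
    o,M=st(); print('tool shift',(M.T@(np.array(P)-o['tcp_pos'])).round(4),'x ang',np.degrees(np.arctan2(M[1,0],M[0,0])).round(2))
E
python3 - <<'E'
from st import *
go([.5813,-.2525,.117])
o,p,d=grab('wrist','w1.png')
E
```

```text
Traceback (most recent call last):
  File "st.py", line 6, in go
    o,M=st(); print('tool shift',(M.T@(np.array(P)-o['tcp_pos'])).round(4),'x ang',np.degrees(np.arctan2(M[1,0],M[0,0])).round(2))
        ~~^^
  File "st.py", line 4, in st
    print('t',round(o['clock'],2),'tcp',o['tcp_pos'].round(4),'F',o['contact_force'].round(2),'Mz',o['moment'].round(3),'w',o['grip_width'].round(4),'j7',o['joints'][6].round(2)); return o,M
                                                                                                                            ^^^^^^^^^^^^^^^^^^^^^
AttributeError: 'float' object has no attribute 'round'
```

```bash
sed -i "s/o\['grip_width'\].round(4)/round(float(o['grip_width']),4)/" st.py
python3 - <<'E'
from st import *
go([.5813,-.2525,.117])
o,p,d=grab('wrist','w1.png')
E
```

```text
t 1.73 tcp [ 0.5812 -0.2543  0.245 ] F [ 0.58 -0.08  0.08] Mz [-0.009  0.051 -0.031] w 0.0 j7 -1.04
tool shift [ 0.0006 -0.0017  0.128 ] x ang 15.48
```

View pics/w1.png

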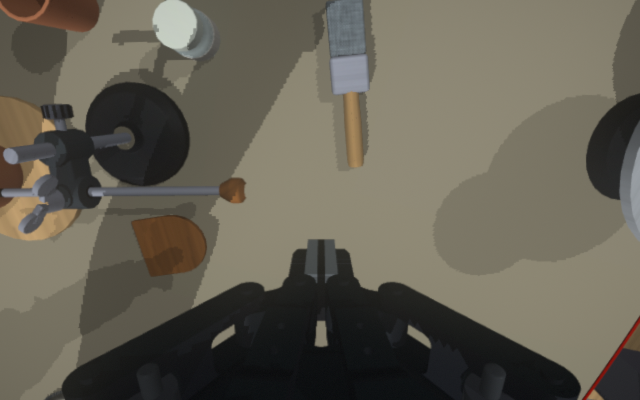

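Wrist view: the rod lies level at row ~191, the knob end is at (245,191) and the closed fingertips are at (322,245). The wing screw is at (40,205), and the jar (185,28) and brush (350,80) are clear. Checking the axis.

```bash
python3 - <<'E'
from st import *
o,M=st()
p=atz('wrist',[(245,190.5),(222,191),(105,191.5)],.1185,o);print(p.round(4))
d=p[2]-p[0];print(np.degrees(np.arctan2(d[1],d[0]))-90)
print((p-o['tcp_pos'])@M)
dd=np.load('/tmp/wrist.npz')['d'];print('tips',atd('wrist',[(322,243),(300,255),(345,255),(322,262)],dd,o).round(4), ((atd('wrist',[(322,243),(300,255),(345,255),(322,262)],dd,o)-o['tcp_pos'])@M).round(4))
E
```

```text
t 1.77 tcp [ 0.5813 -0.2543  0.2452] F [-0.02 -0.16 -0.06] Mz [-0.014 -0.01   0.002] w -0.0001 j7 -1.04
[[ 0.5679 -0.1896  0.1185]
 [ 0.562  -0.17    0.1185]
 [ 0.5332 -0.0669  0.1185]]
15.787324040963554
[[ 0.00440986 -0.06600747  0.12666921]
 [ 0.00397538 -0.08646821  0.12666578]
 [ 0.00369108 -0.19346969  0.12664668]]
tips [[ 0.5918 -0.2528  0.2409]
 [ 0.5855 -0.2438  0.2462]
 [ 0.5909 -0.2643  0.2458]
 [ 0.5919 -0.2527  0.2601]] [[ 0.0106  0.0013  0.0043]
 [ 0.0069 -0.0091 -0.001 ]
 [ 0.0067  0.0122 -0.0006]
 [ 0.0107  0.0012 -0.0149]]
```

arm_command(plan="0.0025 0 0.045 0; 0 0 0.045 0; 0 0 0.038 0; 0 -0.02 0 0; 0 -0.018 0 0; 0 -0.005 0 0; 0 -0.003 0 0; 0 -0.003 0 0; 0 0 0 0")

```text
clock: 2.9
tcp_pos: [0.5714, -0.2056, 0.1176]
orientation: [3.112, 0.424, 0.001]
contact_force: [-0.1, 0.0, 0.7]
grip_width: 0.0002
gripper_force: 0.0
```

arm_command(plan="0 -0.003 0 0; 0 -0.003 0 0; 0 -0.003 0 0; 0 0 0 0")

```text
clock: 3.4
tcp_pos: [0.5687, -0.1964, 0.1173]
orientation: [-3.113, -0.425, 0.0]
contact_force: [-0.3, -0.1, 0.5]
grip_width: 0.0001
gripper_force: 0.3
```

```bash
python3 - <<'E'
from st import *
o,M=st()
o,p,d=grab('wrist');_,t,_=grab('top');_,s,_=grab('side')
a=p[60:340,0:400];b=cv2.resize(t[180:250,260:410],None,fx=5.2,fy=4*1.3,interpolation=cv2.INTER_CUBIC)[:364]
a=cv2.resize(a,None,fx=.8,fy=.8)
s=cv2.resize(s[130:270,300:440],None,fx=1.6,fy=1.6)
im=np.zeros((590,790,3),np.uint8);im[:224,:320]=a;im[:224,330:330+224]=s;im[226:590,:780]=b
cv2.imwrite('pics/c2.png',im[:,:,::-1])
E
```

```text
t 3.4 tcp [ 0.5687 -0.1964  0.1173] F [-0.26 -0.07  0.46] Mz [-0.079  0.002 -0.017] w 0.0001 j7 -1.16
```

View pics/c2.png

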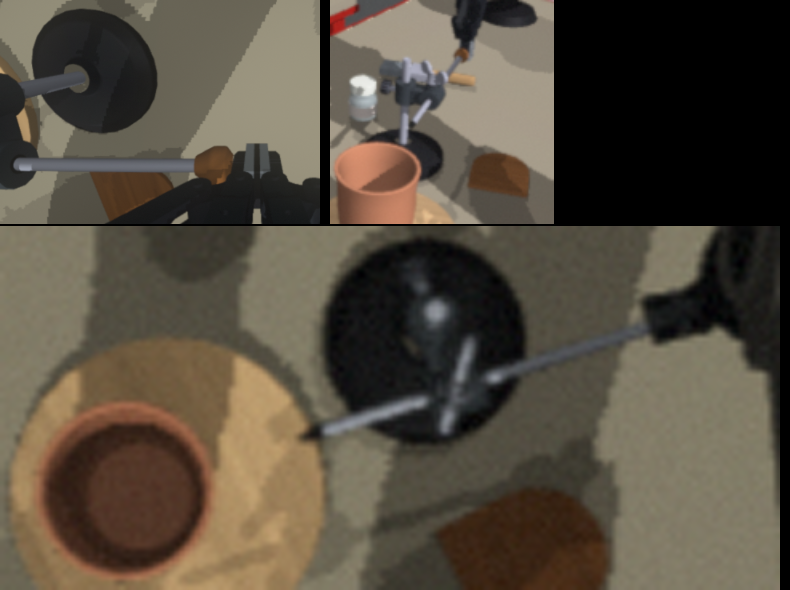

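The knob is centred on the finger (wrist inset, 215,165). In the top crop the tip is at (300,437) and the pot centre at (126,489), so the pointer has already moved a little.

```bash
python3 - <<'E'
from st import *
tip=atz('top',(300/5.2+260,(437-226)/5.2+180),.1185)[0];pot=atz('top',(126/5.2+260,(489-226)/5.2+180),.126)[0]
print(tip,pot,np.linalg.norm((tip-pot)[:2]))
tcp=r.get_obs()['tcp_pos'];print('tcp-tip along',(tip-tcp)@np.array([-.27,.963,0]))
E
```

```text
[0.49813422 0.04554262 0.1185    ] [0.47190355 0.14216325 0.126     ] 0.1001179019081058
tcp-tip along 0.2520849306052835
```

arm_command(plan="0 -0.005 0 0; 0 -0.005 0 0; 0 -0.005 0 0; 0 -0.005 0 0; 0 -0.005 0 0; 0 -0.005 0 0; 0 -0.005 0 0; 0 -0.004 0 0; 0 -0.003 0 0; 0 -0.002 0 0; 0 0 0 0")

```text
clock: 4.92
tcp_pos: [0.5572, -0.1539, 0.1174]
orientation: [-3.112, -0.425, -0.0]
contact_force: [-0.0, -0.7, -0.3]
grip_width: -0.0
gripper_force: 0.1
```

```bash
cat > look.py <<'E'
from st import *
import sys
o,M=st()
_,t,_=grab('top');_,s,_=grab('side')
b=cv2.resize(t[195:245,265:345],None,fx=8,fy=8,interpolation=cv2.INTER_CUBIC)
s=cv2.resize(s[170:240,290:390],None,fx=2.6,fy=2.6,interpolation=cv2.INTER_CUBIC)
im=np.zeros((590,640,3),np.uint8);im[:400]=b;im[405:405+182,:260]=s
cv2.imwrite('pics/'+sys.argv[1],im[:,:,::-1])
E
python3 look.py c3.png
```

```text
t 4.92 tcp [ 0.5572 -0.1539  0.1174] F [-0.05 -0.67 -0.29] Mz [-0.06   0.065 -0.003] w -0.0 j7 -1.23
```

View pics/c3.png

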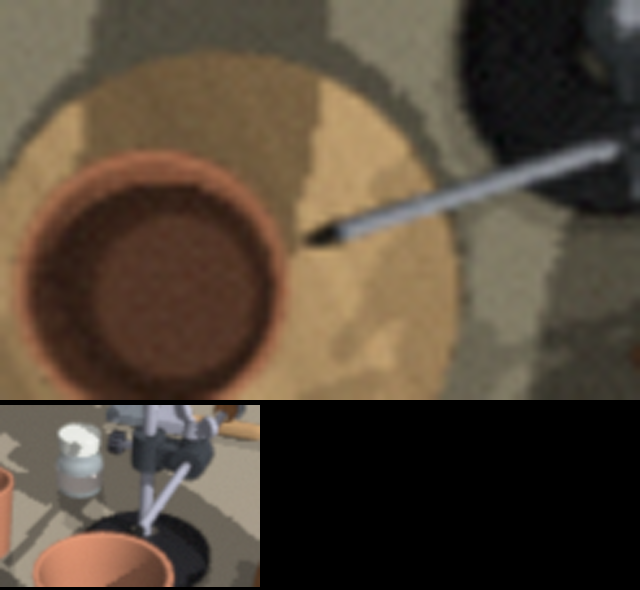

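Tip at crop (304,241), pot centre (150,285): about 57 mm apart, so a gap of ~7 mm. Closing in gently.

arm_command(plan="0 -0.002 0 0; 0 -0.002 0 0; 0 -0.001 0 0")

```text
clock: 5.4
tcp_pos: [0.5561, -0.1494, 0.1174]
orientation: [3.113, 0.425, 0.001]
contact_force: [1.6, -1.6, -0.4]
grip_width: -0.0001
gripper_force: 0.8
```

arm_command(plan="0 -0.001 0 0")

```text
clock: 5.52
tcp_pos: [0.5558, -0.1485, 0.1174]
orientation: [3.113, 0.425, 0.001]
contact_force: [1.0, -1.1, -0.7]
grip_width: 0.0
gripper_force: 0.8
```

```bash
python3 look.py c4.png; python3 -c "
from st import *
st();st()"
```

```text
t 5.53 tcp [ 0.5558 -0.1485  0.1174] F [ 0.96 -1.11 -0.69] Mz [-0.295 -0.352 -0.031] w 0.0 j7 -1.24
t 5.62 tcp [ 0.5557 -0.1484  0.1174] F [ 0.47 -1.12  0.04] Mz [-0.221 -0.23  -0.033] w 0.0001 j7 -1.24
t 5.62 tcp [ 0.5557 -0.1484  0.1174] F [ 0.47 -1.12  0.04] Mz [-0.221 -0.23  -0.033] w 0.0001 j7 -1.24
```

View pics/c4.png

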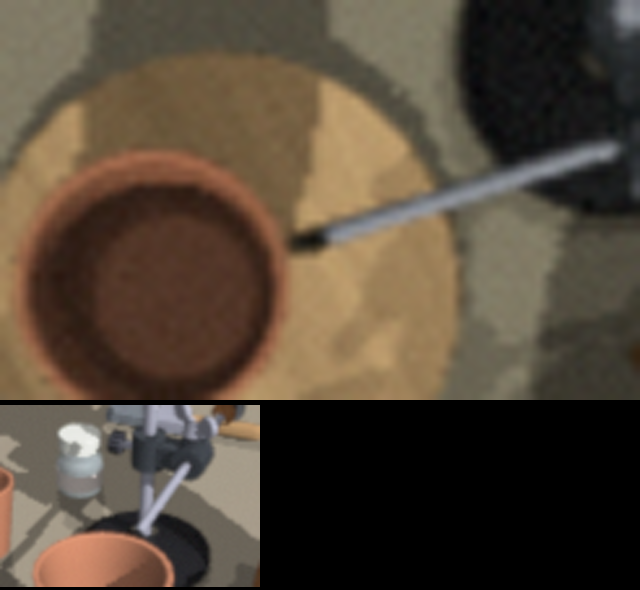

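arm_command(plan="0 -0.001 0 0; 0 0 0 0")

```text
clock: 5.88
tcp_pos: [0.5554, -0.1477, 0.1174]
orientation: [3.113, 0.424, 0.001]
contact_force: [1.6, -1.1, -0.2]
grip_width: 0.0003
gripper_force: 1.0
```

arm_command(plan="0 0.02 0 0; 0 0.03 0 0; 0 0 -0.045 0; 0 0 -0.045 0; 0 0 -0.0425 0; -0.0117 -0.054 0 0; -0.0117 -0.054 0 0; -0.0117 -0.054 0 0; 0 0 0 0; 0 0 0 0", hand=0.42)

```text
clock: 7.12
tcp_pos: [0.4917, -0.0503, 0.2499]
orientation: [3.113, 0.423, -0.0]
contact_force: [0.5, -0.8, 1.1]
grip_width: 0.0246
gripper_force: 0.0
```

```bash
python3 - <<'E'
from st import *
o,M=st()
o,p,d=grab('wrist')
cv2.imwrite('pics/w5.png',cv2.resize(p[60:330,170:500],None,fx=2.2,fy=2.2)[:590,:,::-1])
np.savez('/tmp/w5.npz',p=p,d=d,pos=o['tcp_pos'],ori=o['orientation'])
_,t,_=grab('top')
E
```

```text
t 7.12 tcp [ 0.4917 -0.0503  0.2499] F [ 0.47 -0.79  1.08] Mz [-0.008 -0.023  0.031] w 0.0246 j7 -1.38
```

View pics/w5.png

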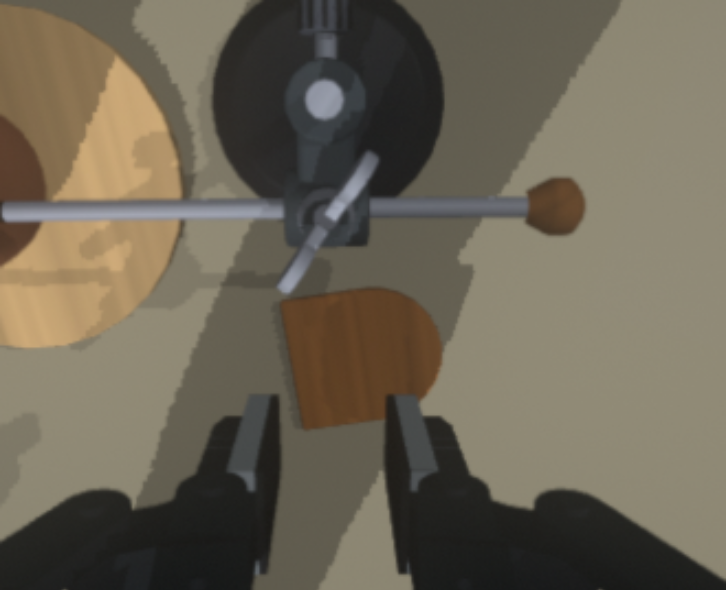

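Wrist crop: post top at (324,100), wing ends at (373,157) and (287,289), hub at ~(326,212), and the finger pads (at 262 and 405) straddle the right width. Computing.

```bash
python3 - <<'E'
from st import *
z=np.load('/tmp/w5.npz');o={'tcp_pos':z['pos'],'orientation':z['ori']};M=R.from_rotvec(z['ori']).as_matrix();d=z['d']
f=lambda x,y:(x/2.2+170,y/2.2+60)
loc=lambda P:((P-z['pos'])@M).round(4)
post=atz('wrist',f(324,100),.168,o)[0];print('post',post,loc(post))
for n,(x,y,h) in dict(w1=(373,157,.163),w2=(287,289,.163),mid=(330,222,.163),hub=(326,212,.156),rod1=(20,212,.1185),rod2=(520,208,.1185),bossL=(286,212,.136),bossR=(370,210,.136)).items():
    P=atz('wrist',f(x,y),h,o)[0]; D=atd('wrist',np.round(f(x,y)),d,o)[0]; print(n,P.round(4),loc(P),'depth',D.round(4))
# height map of screw region
yy,xx=np.mgrid[125:200,290:350];P=atd('wrist',np.c_[xx.ravel(),yy.ravel()],d,o);
s=P[(P[:,2]>.145)&(P[:,2]<.172)];L=(s-z['pos'])@M
for a,b in [(.145,.15),(.15,.155),(.155,.159),(.159,.163),(.163,.172)]:
    m=(s[:,2]>=a)&(s[:,2]<b);print(a,b,m.sum(),L[m].mean(0).round(4) if m.any() else '',L[m].min(0).round(4) if m.any() else '',L[m].max(0).round(4) if m.any() else '')
E
```

```text
post [ 0.56387738 -0.02867008  0.168     ] [ 0.0754 -0.0016  0.0819]
w1 [ 0.5512 -0.0483  0.163 ] [0.0579 0.0139 0.0869] depth [ 0.5514 -0.0488  0.1598]
w2 [ 0.5016 -0.0327  0.163 ] [ 0.0143 -0.0144  0.0869] depth [ 0.502  -0.0323  0.1639]
mid [ 0.5274 -0.0406  0.163 ] [0.037  0.0001 0.0869] depth [ 0.5244 -0.0414  0.1447]
hub [ 0.5292 -0.0387  0.156 ] [ 0.0393 -0.0012  0.0939] depth [ 0.5295 -0.0385  0.1565]
rod1 [0.4917 0.0774 0.1185] [ 0.0341 -0.1231  0.1314] depth [0.4932 0.0755 0.1232]
rod2 [ 0.5458 -0.1132  0.1185] [0.0354 0.0749 0.1314] depth [ 0.5456 -0.1115  0.1232]
bossL [ 0.5224 -0.0252  0.136 ] [ 0.0363 -0.0161  0.1139] depth [ 0.5223 -0.0251  0.1337]
bossR [ 0.5313 -0.0547  0.136 ] [0.037  0.0148 0.1139] depth [ 0.5302 -0.0556  0.1243]
0.145 0.15 59 [ 0.0408 -0.0024  0.1025] [ 0.0283 -0.0116  0.0999] [0.0522 0.0079 0.1049]
0.15 0.155 74 [ 0.0398 -0.003   0.0969] [ 0.0181 -0.0169  0.0949] [0.0575 0.0097 0.0996]
0.155 0.159 169 [ 0.0371 -0.0017  0.093 ] [ 0.0166 -0.018   0.091 ] [0.06   0.0152 0.0949]
0.159 0.163 79 [ 0.0386 -0.0008  0.0888] [ 0.0127 -0.0186  0.0869] [0.0595 0.015  0.0909]
0.163 0.172 302 [ 0.0374 -0.0009  0.0842] [ 0.0141 -0.0176  0.0813] [0.0582 0.0142 0.0869]
```

```bash
python3 - <<'E'
from st import *
z=np.load('/tmp/w5.npz');o={'tcp_pos':z['pos'],'orientation':z['ori']};M=R.from_rotvec(z['ori']).as_matrix();d=z['d']
yy,xx=np.mgrid[220:400,100:540];P=(atd('wrist',np.c_[xx.ravel(),yy.ravel()],d,o)-z['pos'])@M
m=d[220:400,100:540].ravel()>0;P=P[m]
for a in np.arange(-.06,.02,.006):
    k=P[(P[:,2]>=a)&(P[:,2]<a+.006)&(P[:,0]<.03)]
    if len(k): print(a.round(3),len(k),k.min(0)[:2].round(4),k.max(0)[:2].round(4),'inner',np.abs(k[:,1]).min().round(4))
E
```

```text
-0.06 4064 [-0.0139 -0.0562] [0.0182 0.0566] inner 0.0052
-0.054 2702 [-0.0133 -0.052 ] [0.0173 0.0546] inner 0.0108
-0.048 4730 [-0.0133 -0.0488] [0.013  0.0507] inner 0.0118
-0.042 2519 [-0.013  -0.0463] [0.0142 0.0477] inner 0.0126
-0.036 1236 [-0.0128 -0.0428] [0.0139 0.0448] inner 0.013
-0.03 855 [-0.0114 -0.0325] [0.0133 0.0337] inner 0.0117
-0.024 407 [-0.012 -0.025] [0.0116 0.0266] inner 0.0117
-0.018 552 [-0.0114 -0.0254] [0.0116 0.0271] inner 0.0116
-0.012 464 [-0.0116 -0.0257] [0.0114 0.0269] inner 0.0117
-0.006 419 [-0.0112 -0.0255] [0.0116 0.0265] inner 0.0117
-0.0 348 [-0.0112 -0.025 ] [0.0114 0.0265] inner 0.0117
0.006 143 [-0.0104 -0.0234] [0.0112 0.0221] inner 0.0117
0.012 1 [-0.0078 -0.0119] [-0.0078 -0.0119] inner 0.0119
```

arm_command(plan="0.036 -0.001 0 0; 0 0 0 10; 0 0 0 10; 0 0 0 10; 0 0 0 10; 0 0 0 10; 0 0 0 3; 0 0 0 0; 0 0 0 0")

```text
clock: 8.35
tcp_pos: [0.526, -0.0392, 0.2496]
orientation: [2.975, -1.009, -0.0]
contact_force: [0.5, 0.7, 0.1]
grip_width: 0.025
gripper_force: 0.0
```

```bash
python3 - <<'E'
from st import *
z=np.load('/tmp/w5.npz');M=R.from_rotvec(z['ori']).as_matrix()
C=z['pos']+M@[.036,-.001,.08];print(C);go([C[0],C[1],.171]); print(r.get_obs()['joints'])
E
```

```text
[ 0.52610698 -0.03979041  0.16990797]
t 8.35 tcp [ 0.526  -0.0392  0.2496] F [0.47 0.71 0.15] Mz [-0.035  0.03  -0.008] w 0.025 j7 -2.3
tool shift [0.0004 0.0004 0.0786] x ang -37.47
[ 0.05249812  0.23560998 -0.11307915  1.8954554   0.03116749  1.01251324
 -2.29874815]
```

Positive yaw runs j7 towards its lower limit, so I go back half a turn, which gives the same straddle and a long clockwise stroke. The wings need about 237° to tight.

arm_command(plan="0 0 0 -10; 0 0 0 -10; 0 0 0 -10; 0 0 0 -10; 0 0 0 -10; 0 0 0 -10; 0 0 0 -10; 0 0 0 -10; 0 0 0 -10; 0 0 0 -10; 0 0 0 -10; 0 0 0 -10; 0 0 0 -10; 0 0 0 -10; 0 0 0 -10; 0 0 0 -10; 0 0 0 -10; 0 0 0 -10; 0 0 0 0; 0 0 0 0")

```text
clock: 10.85
tcp_pos: [0.5259, -0.0387, 0.2498]
orientation: [-1.014, -2.973, -0.0]
contact_force: [-0.4, 0.8, -0.2]
grip_width: 0.0248
gripper_force: 0.0
```

```bash
python3 - <<'E'
from st import *
go([.5261,-.0398,.169])
o,p,d=grab('wrist'); cv2.imwrite('pics/w6.png',p[:,:,::-1])
E
```

```text
t 10.85 tcp [ 0.5259 -0.0387  0.2498] F [-0.41  0.77 -0.22] Mz [ 0.009 -0.004 -0.029] w 0.0248 j7 0.7
tool shift [-0.0008 -0.0007  0.0808] x ang 142.33
```

View pics/w6.png

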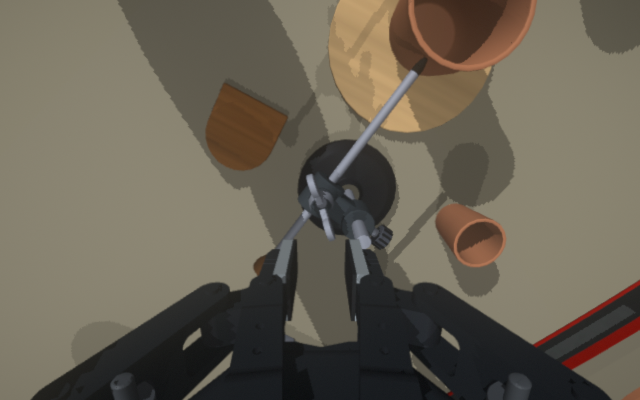

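The wrist view shows the screw centred between the pads at (320,207), wings from (312,178) to (330,235) at about -18° to the tool, and the pointer tip at the pot rim (420,63). Checking the centre, then descending.

```bash
python3 - <<'E'
from st import *
o,M=st();P=atz('wrist',[(312,178),(330,236),(321,207),(361,225)],[.165,.165,.163,.168],o);print(P.round(4),((P-o['tcp_pos'])@M).round(4))
d=np.load('/tmp/wrist.npz')['d'];yy,xx=np.mgrid[165:242,300:345];Q=atd('wrist',np.c_[xx.ravel(),yy.ravel()],d,o)
Q=Q[(Q[:,2]>.158)&(Q[:,2]<.172)];L=(Q-o['tcp_pos'])@M;L=L[np.hypot(L[:,0],L[:,1])<.031];print(L.mean(0),L.min(0),L.max(0))
E
```

```text
t 10.9 tcp [ 0.5259 -0.0386  0.2498] F [-0.42 -0.1   0.16] Mz [0.    0.053 0.02 ] w 0.0245 j7 0.7
[[ 0.502  -0.029   0.165 ]
 [ 0.5464 -0.0462  0.165 ]
 [ 0.5241 -0.0378  0.163 ]
 [ 0.5524 -0.0217  0.168 ]] [[ 0.0247 -0.007   0.0848]
 [-0.0208  0.0065  0.0848]
 [ 0.002  -0.0004  0.0868]
 [-0.0106  0.0296  0.0818]]
[ 0.00247641 -0.00123405  0.08556028] [-0.02575199 -0.01163252  0.08122121] [0.02657168 0.00975721 0.09178816]
```

arm_command(plan="0.0007 -0.0006 0.03 0; 0 0 0.03 0; 0 0 0.01 0; 0 0 0.006 0; 0 0 0.005 0; 0 0 0 0")

```text
clock: 11.65
tcp_pos: [0.5252, -0.0385, 0.1691]
orientation: [1.009, 2.975, 0.0]
contact_force: [0.5, -0.7, 0.4]
grip_width: 0.0245
gripper_force: 0.0
```

arm_command(plan="0 0 0 5; 0 0 0 5; 0 0 0 5; 0 0 0 5; 0 0 0 5; 0 0 0 5")

```text
clock: 12.4
tcp_pos: [0.5254, -0.0384, 0.1695]
orientation: [1.748, 2.609, 0.001]
contact_force: [-0.3, -0.3, -0.8]
grip_width: 0.0249
gripper_force: 1.0
```

arm_command(plan="0 0 0 7; 0 0 0 7; 0 0 0 7; 0 0 0 7; 0 0 0 7; 0 0 0 7; 0 0 0 7; 0 0 0 7; 0 0 0 7; 0 0 0 7")

```text
clock: 13.65
tcp_pos: [0.5258, -0.0381, 0.1696]
orientation: [2.929, 1.134, 0.003]
contact_force: [1.9, 0.1, -1.3]
grip_width: 0.0246
gripper_force: 1.0
```

```bash
cat > wing.py <<'E'
from st import *
def wing():
    o,M=st(); c,f,A,O=cam('top'); out=[]
    o,p,d=grab('wrist'); c=np.array([.525,-.0385])
    yy,xx=np.mgrid[100:400,200:440];P=atd('wrist',np.c_[xx.ravel(),yy.ravel()],d,o)
    col=p[100:400,200:440].reshape(-1,3).astype(int)
    k=(np.hypot(*(P[:,:2]-c).T)<.032)&(P[:,2]>.158)&(P[:,2]<.172)
    L=(P-o['tcp_pos'])@M
    inside=k&(np.abs(L[:,1])<.0105)|k&(np.abs(L[:,0])>.0125)
    s=P[inside][:,:2]; print('n',len(s))
    w,v=np.linalg.eigh(np.cov(s.T));a=np.degrees(np.arctan2(v[1,1],v[0,1]))
    xa=np.degrees(np.arctan2(M[1,0],M[0,0]))
    print('wing world',a.round(1),'to tight (cw mod180)',((a-105.7)%180).round(1),'in tool',((xa-a+90)%180-90).round(1),'centre',s.mean(0).round(4),'eig',np.sqrt(w))
if __name__=='__main__': wing()
E
python3 wing.py
```

```text
t 13.65 tcp [ 0.5258 -0.0381  0.1696] F [ 1.94  0.05 -1.32] Mz [ 0.039 -0.295  0.002] w 0.0246 j7 -0.96
n 700
wing world 80.7 to tight (cw mod180) 155.0 in tool -38.3 centre [ 0.5276 -0.03  ] eig [0.00151487 0.01590289]
```

Wings are at -38° in the tool, as predicted, with ~155° left. Continuing.

arm_command(plan="0 0 0 7; 0 0 0 7; 0 0 0 7; 0 0 0 7; 0 0 0 7; 0 0 0 7; 0 0 0 7; 0 0 0 7; 0 0 0 7; 0 0 0 7; 0 0 0 7; 0 0 0 7; 0 0 0 7; 0 0 0 7; 0 0 0 7; 0 0 0 0")

```text
clock: 15.7
tcp_pos: [0.5253, -0.0384, 0.1693]
orientation: [-2.688, 1.625, -0.001]
contact_force: [0.2, -1.1, 0.3]
grip_width: 0.0248
gripper_force: 0.0
```

```bash
python3 wing.py
```

```text
t 15.7 tcp [ 0.5253 -0.0384  0.1693] F [ 0.16 -1.15  0.29] Mz [-0.035  0.001  0.002] w 0.0248 j7 -2.63
n 710
wing world 155.6 to tight (cw mod180) 49.9 in tool -37.9 centre [ 0.5337 -0.0433] eig [0.0015516 0.0164822]
```

arm_command(plan="0 0 0 -10; 0 0 -0.015 -8; 0 0 -0.025 0; 0 0 0 -10; 0 0 0 -10; 0 0 0 -10; 0 0 0 -10; 0 0 0 -10; 0 0 0 -10; 0 0 0 -10; 0 0 0 -10; 0 0 0 -10; 0 0 0 -10; 0 0 0 -10; 0 0 0 -10; 0 0 0 -10; 0 0 0 -10; 0 0 0 -10; 0 0 0 -10; 0 0 0 -10")

```text
clock: 18.25
tcp_pos: [0.5248, -0.0385, 0.209]
orientation: [1.425, 2.8, -0.0]
contact_force: [0.5, 0.4, 0.3]
grip_width: 0.0249
gripper_force: 0.0
```

arm_command(plan="0 0 0 -10; 0 0 0 0; 0 0 0 0")

```text
clock: 18.62
tcp_pos: [0.5248, -0.0386, 0.2089]
orientation: [-1.192, -2.907, 0.0]
contact_force: [-0.4, -0.0, -0.3]
grip_width: 0.0249
gripper_force: 0.0
```

```bash
python3 wing.py; python3 -c "
from st import *
go([.5252,-.0386,.169])"
```

```text
t 18.62 tcp [ 0.5248 -0.0386  0.2089] F [-0.38 -0.02 -0.28] Mz [ 0.002 -0.036  0.024] w 0.0249 j7 0.6
n 511
wing world 157.3 to tight (cw mod180) 51.6 in tool -21.9 centre [ 0.5231 -0.0379] eig [0.00158658 0.01876468]
t 18.68 tcp [ 0.5249 -0.0386  0.2089] F [-0.61 -0.15 -0.32] Mz [-0.023 -0.046 -0.005] w 0.0249 j7 0.6
tool shift [-0.0002  0.0002  0.0399] x ang 135.43
```

arm_command(plan="0 0 0.02 0; 0 0 0.012 0; 0 0 0.008 0; 0 0 0 7; 0 0 0 7; 0 0 0 7; 0 0 0 7; 0 0 0 7; 0 0 0 7; 0 0 0 6; 0 0 0 4; 0 0 0 3; 0 0 0 0")

```text
clock: 20.3
tcp_pos: [0.5253, -0.038, 0.1689]
orientation: [2.396, 2.031, 0.001]
contact_force: [0.8, 0.5, -1.2]
grip_width: 0.0248
gripper_force: 0.7
```

```bash
python3 wing.py
```

```text
t 20.3 tcp [ 0.5253 -0.038   0.1689] F [ 0.79  0.49 -1.25] Mz [ 0.189 -0.197  0.001] w 0.0248 j7 -0.3
n 661
wing world 118.7 to tight (cw mod180) 13.0 in tool -38.1 centre [ 0.5217 -0.0312] eig [0.00152038 0.01615212]
```

arm_command(plan="0 0 0 2; 0 0 0 2; 0 0 0 2; 0 0 0 1; 0 0 0 1; 0 0 0 0")

```text
clock: 21.1
tcp_pos: [0.5249, -0.0385, 0.1689]
orientation: [2.533, 1.858, 0.0]
contact_force: [1.0, 1.3, -0.7]
grip_width: 0.0246
gripper_force: 0.9
```

```bash
python3 wing.py
```

```text
t 21.1 tcp [ 0.5249 -0.0385  0.1689] F [ 1.03  1.31 -0.67] Mz [ 0.348 -0.245  0.067] w 0.0246 j7 -0.43
n 680
wing world 108.5 to tight (cw mod180) 2.8 in tool -36.0 centre [ 0.5231 -0.0306] eig [0.00152559 0.01629176]
```

arm_command(plan="0 0 0 1; 0 0 0 1; 0 0 0 0")

```text
clock: 21.52
tcp_pos: [0.525, -0.0385, 0.1688]
orientation: [2.565, 1.813, 0.0]
contact_force: [0.4, 1.2, -1.3]
grip_width: 0.0245
gripper_force: 0.8
```

```bash
python3 wing.py
```

```text
t 21.52 tcp [ 0.525  -0.0385  0.1688] F [ 0.43  1.19 -1.28] Mz [ 0.356 -0.257  0.059] w 0.0245 j7 -0.46
n 677
wing world 106.4 to tight (cw mod180) 0.7 in tool -35.8 centre [ 0.5236 -0.0307] eig [0.00150944 0.01636418]
```

arm_command(plan="0 0 0 1; 0 0 0 1; 0 0 0 0")

```text
clock: 21.95
tcp_pos: [0.5249, -0.0385, 0.1688]
orientation: [2.597, 1.768, -0.0]
contact_force: [0.2, 2.2, -0.9]
grip_width: 0.025
gripper_force: 0.8
```

```bash
python3 wing.py
```

```text
t 21.95 tcp [ 0.5249 -0.0385  0.1688] F [ 0.21  2.19 -0.9 ] Mz [ 0.402 -0.279  0.021] w 0.025 j7 -0.5
n 686
wing world 104.2 to tight (cw mod180) 178.5 in tool -35.7 centre [ 0.5238 -0.0306] eig [0.00150986 0.01636441]
```

arm_command(plan="0 0 0 1; 0 0 0 1; 0 0 0 0")

```text
clock: 22.38
tcp_pos: [0.5252, -0.0384, 0.1689]
orientation: [2.627, 1.723, 0.001]
contact_force: [1.9, 2.9, -1.5]
grip_width: 0.0245
gripper_force: 1.6
```

```bash
python3 wing.py
```

```text
t 22.38 tcp [ 0.5252 -0.0384  0.1689] F [ 1.95  2.87 -1.51] Mz [ 0.536 -0.568  0.038] w 0.0245 j7 -0.53
n 658
wing world 104.1 to tight (cw mod180) 178.4 in tool -37.5 centre [ 0.5236 -0.0298] eig [0.00152133 0.01597107]
```

arm_command(plan="0 0 0 1; 0 0 0 1; 0 0 0 0")

```text
clock: 22.8
tcp_pos: [0.5254, -0.0382, 0.1689]
orientation: [2.656, 1.677, 0.002]
contact_force: [4.1, 3.0, -1.6]
grip_width: 0.0247
gripper_force: 3.7
```

```bash
python3 wing.py
```

```text
t 22.8 tcp [ 0.5254 -0.0382  0.1689] F [ 4.07  3.   -1.62] Mz [ 0.749 -0.87   0.094] w 0.0247 j7 -0.56
n 635
wing world 103.7 to tight (cw mod180) 178.0 in tool -39.2 centre [ 0.5236 -0.0292] eig [0.00150633 0.01558958]
```

The wing has stopped at 104° while the force climbs, so this is the stop. Backing off and checking.

arm_command(plan="0 0 0 -5; 0 0 0 -10; 0 0 -0.02 0; 0 0 -0.04 0; 0 0 -0.04 0; -0.04 0 0 0; -0.04 0 0 0; 0 0 0 0; 0 0 0 0")

```text
clock: 23.98
tcp_pos: [0.5097, -0.1171, 0.2685]
orientation: [-2.415, -2.008, 0.002]
contact_force: [0.1, -0.7, 1.1]
grip_width: 0.0248
gripper_force: 0.0
```

```bash
python3 - <<'E'
from st import *
o,M=st()
o,p,d=grab('wrist');_,t,_=grab('top')
b=cv2.resize(t[195:245,265:365],None,fx=7,fy=7,interpolation=cv2.INTER_CUBIC)
im=np.zeros((590,700,3),np.uint8);im[:350]=b;a=cv2.resize(p,None,fx=.58,fy=.58);im[355:355+a.shape[0],:a.shape[1]]=a
cv2.imwrite('pics/c7.png',im[:,:,::-1])
E
```

```text
t 23.98 tcp [ 0.5097 -0.1171  0.2685] F [ 0.06 -0.7   1.08] Mz [ 0.012 -0.035  0.021] w 0.0248 j7 -0.12
```

View pics/c7.png

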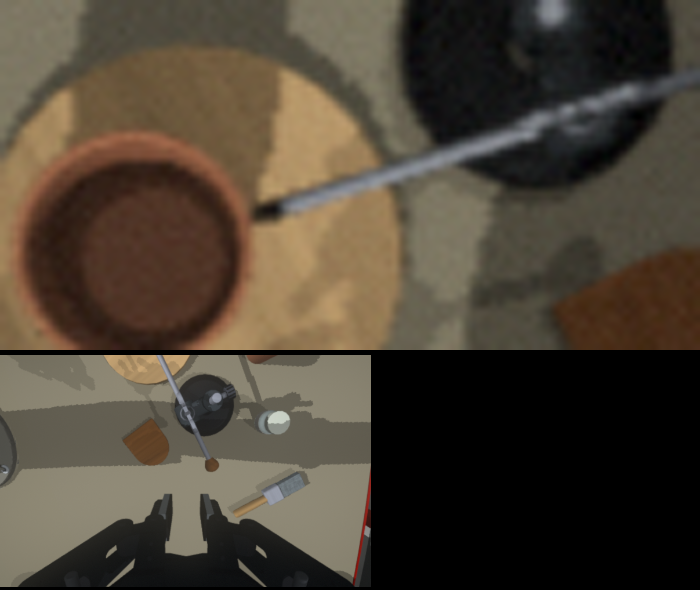

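The wings lie along the pointer, the tip (250,213) is at the rim edge (249), and the pot has not moved. Handing in.

```bash
python3 -c "
from bench import ticket
print(ticket.hand_in())"
```

```text
the job is handed in; nothing more can be done
None
```

I pushed the pointer in until its tip sat at the pot's rim (about 1 mm off or touching) and turned the wing screw clockwise to its stop. The pot and the things around it look unmoved in the last pictures. I handed the job in just after 24 s, and no verdict was returned.

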